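# Eject the glaze sample and hang it on the display rail

## Robot

A 6-joint arm with a two-finger parallel gripper is mounted at the origin on a cart in front of the work surface, level with it; the furniture and walls round the work are solid. World frame = base frame: x ahead of the robot, y to its left, z up, the work surface at z = 0. Lengths are in mm, angles in rad, forces in N, time in s.
With the tool pointing down it reaches from about 375 to 900 mm from the base axis. Payload 3.1 kg.
Tool frame: the origin (TCP) lies at the very end of the fingers, on their centre line; the grasp point (between the pads) lies 19 mm behind it; z points along the fingers, y is the direction in which the jaws open and shut (so a half turn about z gives the same grasp; the last joint's range is limited). The gripper opens to 85 mm and grips with 20 to 120 N. Pads are 22 mm wide; open, the fingers measure 114 mm over their backs; the gripper's body (76 mm by 85 mm) begins 54 mm behind the grasp point. The pads swing forward as they close: fully open they stand 13 mm farther back than shut.
Start: joints at [1.05, 0.527, 1.433, -0, 1.181, -0.178], TCP at [209.448, 588.836, 231.31] pointing down, gripper open.
Joint ranges: [-3.08, 3.08], [-0.75, 2.2], [0.22, 2.44], [-1.43, 4.57], [0, 2.65], [-2.85, 2.85]. Speed limits (rad/s): [2.79, 2.79, 3.14, 3.14, 3.14, 3.14].

## Interface

Orientations are given as a rotation vector (axis times angle).
In Python, from workcell import monitor, eyes, r gives the robot as it stands. The module is installed in compiled form; this text tells all that it offers.
- The arm moves only by the shell command python3 -m crank 'ROWS' [FORCE]. ROWS is JSON, a list of rows, each a list of 7 numbers: the closure, from 0 (fully open) to 1 (shut), then the shift along the tool's x, y, z in mm, then the turn, a rotation vector about the tool's x, y, z in rad. In form: [[grip, tx, ty, tz, wx, wy, wz], ...]. A call has 1 to 12 rows; each row shifts and turns the commanded pose from where the row before left it, along the tool's axes as they then stand; what a row does not reach is not made up. A row lasts 1/10 s, in which the tool goes at most 50 mm and 8.59 degrees, less where a joint would pass 70% of its speed; a pose out of reach is approached as far as the arm can. A call is refused whole if a number of a shift passes 50 or a number of a turn 0.15, either way. A call with a gripper value outside its range is refused whole. The fingers move at their own pace and stop on an object; FORCE is the grip in N (left out, the last holds). Time passes only in rows, so rows that do not move let the fingers close. It gives the time, the measured TCP pose, the force and the opening at its end, in the units of the state.
- monitor.get_obs(): the state, without advancing time (a new reading comes with each control period).
- eyes.capture(name): name is "side" or "top" or "wrist"; returns the picture (420x560x3 uint8, blue, green, red); there is no depth.
- eyes.get_calibration(name): a dict with "intrinsics" (3x3 intrinsics, pixels), "D" ([k1, k2, p1, p2, k3] as OpenCV has them; the pictures are not rectified), "world_from_camera" (4x4, takes a point from camera to world coordinates). Camera axes: x right, y down, z forward; pixel columns grow to the right and rows downward; lengths in mm; the calibration is good to about 2 mm. A picture is of the moment at which its call begins: read the wrist's pose just before it. get_calibration takes no time and is no camera call; for the wrist camera it gives the pose at the moment of the call.
- r.hand_in(): hands the job in, once; it reports no verdict.
The state is a dict: "t": time; "joints": joint angles; "qvel": joint speeds; "effort": joint torques, N m; "ee_pos": TCP position; "tcp_rot": TCP orientation; "wrist_force": force on the tool from outside, world axes, zero at the start; "torque": the same for the moment, N m; "grip_width": finger opening in mm.
Only numpy, scipy, OpenCV 4.12 (cv2) and the standard library are available. Lean on these libraries where they do the work, as an engineer would, in place of code of your own. Each camera call takes 0.05 s, during which the arm holds its last target.

## Task

Press the red pad of the spring ejector all the way in so that the glazed sample slides out of its holder onto the open tray, and let the ejector spring back. Then take the sample by its orange grip, bring it into the slotted display rail through the rail's open end and slide it along until its head meets the black end stop; leave it hanging there. Do not tip the sample over, and leave the small saucer and the stack of bowls between the fixtures where they are.

Things in the scene. Friction and masses are not known exactly. Their poses are not given: they have to be found in the camera images.
- sample_grip (a point): Point in the orange grip post of the loose upright glaze sample (126 mm tall, about 150 g), on its centre line, 110 mm above its underside. The post is 20 (x) x 15 (y) mm and spans heights 86 to 126 mm of the sample; below it is a steel flange (the hanging head), 30 (x) x 40 (y) mm, heights 80 to 86 mm. z up; a half turn about z changes nothing.
- sample: The same sample; origin in the middle of its underside, axes as sample_grip. From below: white foot 44 (x) x 60 (y) x 8 mm; upright white and blue tile 44 (x) x 10 (y) mm up to height 66; steel neck 20 (x) x 8 (y) mm, heights 66 to 80; flange; grip. At the start it stands at about the dock's origin on its base plate, x axes alike.
- ejector: Grey fixed ejector dock, base plate 222 x 92 x 8 mm; origin on the bench below the middle of the holder, +x the way the sample is pushed out. The sample's foot is held down under two lips (x -25 to +25 mm); wire guards 125 mm high stand at y +-32 mm (x -23 to +21). Open tray at x +25 to +90 mm, with a 7 mm sill at its end. A block 49 mm high holds the rod at x -55 to -35.
- ejector_pad (a point): Middle of the rear face (-x of the dock) of the red upright push pad, 50 mm above the bench; moves with the slide, at rest at x = -112 mm of the dock. The pad is 50 mm wide and spans 15 to 77 mm above the bench. Press it along the dock's +x.
- ejector_slide (a joint): Travel of the ejector slide in m: 0 at rest, 0.058 fully pressed. A spring takes it back (about 2 N at rest, 9 N fully pressed). It pushes the sample before it: fully pressed, the sample stands at about x = +56 mm of the dock, clear of lips and guards, and stays there when the slide goes back.
- rail: Fixed rail; origin on the bench below its middle, x along it from the open end (-75 mm) to the closed end (+75). Two strips 6 mm thick, upper face 130 mm above the bench, 16 mm slot between them at y = 0. Fences 6 mm high at y +-24 to +-28 mm, legs at y +-43 to +-49. The foot is too wide for the slot: the neck enters along x, tile below the strips, flange above them.
- rail_mouth (a point): Middle of the slot at the rail's open end, at the height of the strips' upper face (130 mm above the bench).
- rail_stop (a point): Middle of the inner face of the black end stop at the rail's closed end, at the height of the strips' upper face, axes as the rail; the stop rises 14 mm above that. With its flange on the strips and against the stop, the sample's centre line is 15 mm before this point and sample_grip 30 mm above it.
- small_saucer: Bystander: one loose saucer, 92 mm across, 33 mm high; origin under its middle. Must stay.
- bowl_stack: Bystander: loose stack of bowls, 94 mm across, 73 mm high; origin under its middle. Must stay.
Not all that is in view belongs to the job. Of the things like the sample, leave any that is yellow; of the rest the larger one is meant.

How it is judged:
By the outcome, as a careful person would: the job done as asked, in the order asked, and still so for the second after the job is handed in, with the robot touching nothing.
It also fails if it takes over 70 s, if anything falls off the work surface, if the arm or the gripper's body presses on something with over 40 N, if the wrist force passes 120 N, or if a joint passes its speed limit or range.

## Working session

There is one attempt and no reset: what is moved stays moved. The work goes in short steps, Python scripts to look and compute and a shell command to move; the robot and the scene stay as the last step left them, time stands still between calls to the robot, and variables do not carry over. Pictures are saved under pics/ and viewed, and the job is handed in when it is done.

```bash
mkdir -p pics; python3 - <<'E'
from workcell import monitor, eyes, r
import cv2,numpy as np
print(monitor.get_obs())
for n in ["side","top","wrist"]:
    c=eyes.get_calibration(n); print(n,c)
    cv2.imwrite(f"pics/{n}0.png",eyes.capture(n))
E
```

```text
{'t': 0.0, 'joints': array([ 1.05051860e+00,  5.28456596e-01,  1.43390085e+00, -9.51801289e-06,
        1.18139177e+00, -1.78506195e-01]), 'qvel': array([ 2.07129793e-03, -3.75858991e-04, -1.14566796e-04, -3.12699849e-05,
       -9.30623893e-04,  1.21099446e-03]), 'effort': array([-2.23217874e-03, -4.42361140e+01, -1.78023487e+01, -4.25523904e-04,
        8.43916554e-03,  9.45591808e-06]), 'ee_pos': array([209.0911298 , 588.23050858, 230.33995575]), 'tcp_rot': array([-0.5341144 , -3.09511389,  0.00318685]), 'wrist_force': array([-0.23827312,  1.05133129,  0.42644683]), 'torque': array([0.02505406, 0.05444987, 0.01161089]), 'grip_width': 85.37482239223556}
side {'intrinsics': array([[519.57823966,   0.        , 281.14880407],
       [  0.        , 519.57823966, 206.76258453],
       [  0.        ,   0.        ,   1.        ]]), 'D': array([-0.15234261,  0.        ,  0.        ,  0.        ,  0.        ]), 'world_from_camera': array([[-9.59558741e-01,  2.32501357e-01, -1.58714027e-01,
         7.28653497e+02],
       [ 2.81429177e-01,  8.05669671e-01, -5.21242745e-01,
         6.217164
[... 709 characters left out ...]
   [ 0.00000000e+00,  0.00000000e+00,  0.00000000e+00,
         1.00000000e+00]])}
wrist {'intrinsics': array([[369.42667026,   0.        , 282.92756403],
       [  0.        , 369.42667026, 210.60130758],
       [  0.        ,   0.        ,   1.        ]]), 'D': array([-0.02394135,  0.        ,  0.        ,  0.        ,  0.        ]), 'world_from_camera': array([[ 3.35595094e-01,  8.93881872e-01,  2.97239183e-01,
         1.32705114e+02],
       [ 9.42004452e-01, -3.17819233e-01, -1.07789363e-01,
         6.16212460e+02],
       [-1.88262865e-03,  3.16174216e-01, -9.48699279e-01,
         3.73564062e+02],
       [ 0.00000000e+00,  0.00000000e+00,  0.00000000e+00,
         1.00000000e+00]])}
```

View pics/side0.png

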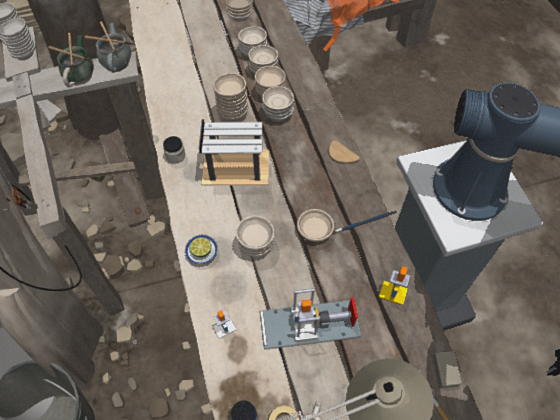

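View pics/top0.png

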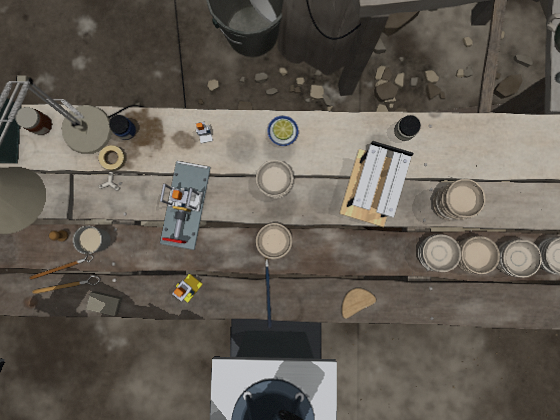

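View pics/wrist0.png

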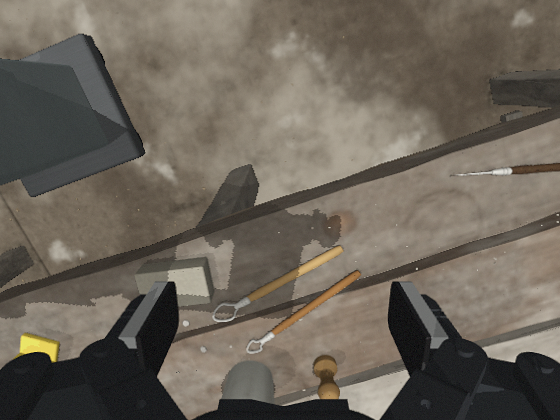

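```bash
cat > h.py <<'E'
import cv2,numpy as np
from workcell import monitor, eyes, r
def proj(n,P,c=None):
    c=c or eyes.get_calibration(n); T=np.linalg.inv(c["world_from_camera"])
    rv=cv2.Rodrigues(T[:3,:3])[0]
    return cv2.projectPoints(np.float64(P).reshape(-1,1,3),rv,T[:3,3],c["intrinsics"],c["D"])[0].reshape(-1,2)
def ray(n,uv,z,c=None):
    c=c or eyes.get_calibration(n); M=c["world_from_camera"]
    p=cv2.undistortPoints(np.float64(uv).reshape(-1,1,2),c["intrinsics"],c["D"]).reshape(-1,2)
    d=np.c_[p,np.ones(len(p))]@M[:3,:3].T; o=M[:3,3]
    z=np.broadcast_to(z,len(p))
    return o+d*((z-o[2])/d[:,2])[:,None]
def crop(img,x0,y0,x1,y1,s,name):
    cv2.imwrite(name,cv2.resize(img[y0:y1,x0:x1],None,fx=s,fy=s,interpolation=cv2.INTER_CUBIC))
E
python3 - <<'E'
from h import *
t=cv2.imread('pics/top0.png');s=cv2.imread('pics/side0.png')
o=monitor.get_obs()['ee_pos']
print(proj('top',o),proj('side',o))
crop(t,140,110,240,260,5,'pics/c_t_ej.png') if 0 else crop(t,145,150,235,260,5,'pics/c_t_ej.png')
crop(t,330,130,430,235,5,'pics/c_t_rail.png')
crop(s,250,270,375,355,6,'pics/c_s_ej.png')
crop(s,185,110,285,195,6,'pics/c_s_rail.png')
E
```

```text
[[-15.83362344 353.19545797]] [[551.66456794 400.79228517]]
```

View pics/c_t_ej.png

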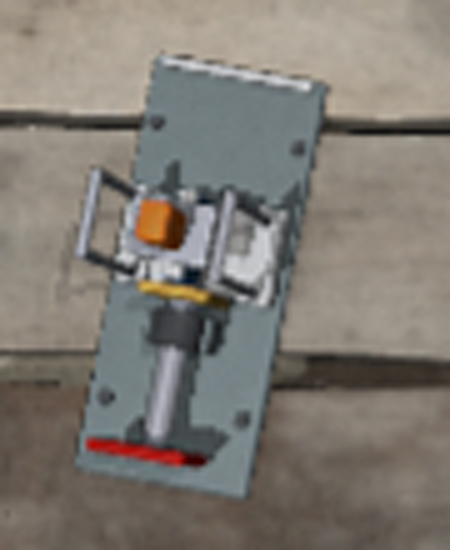

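View pics/c_t_rail.png

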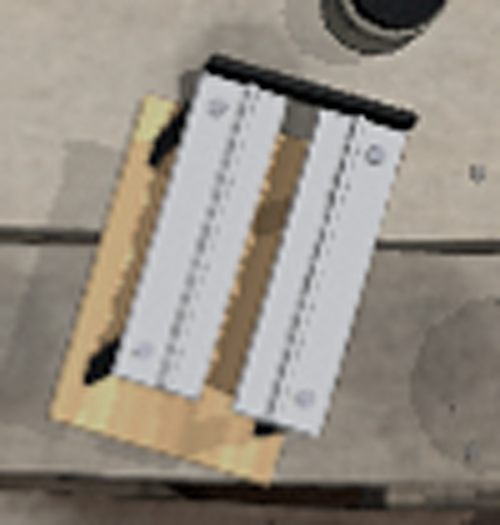

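View pics/c_s_ej.png

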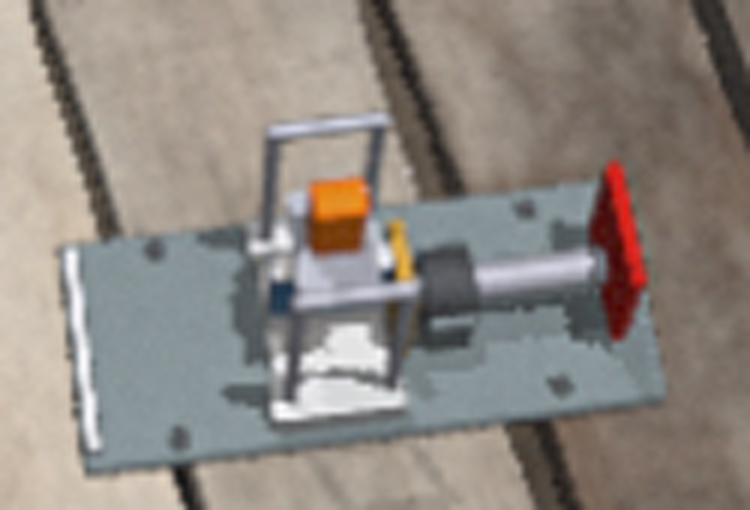

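View pics/c_s_rail.png

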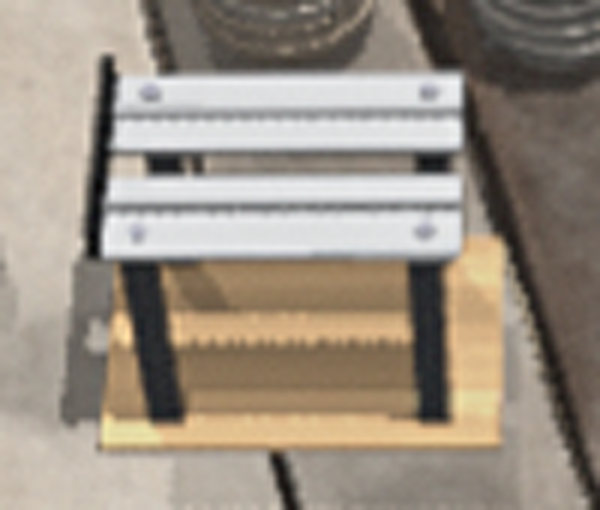

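```bash
python3 - <<'E'
from h import *
f=lambda P,o,s: (np.array(P)+.5)/s-.5+np.array(o)
a=ray('top',f([(157,57),(325,90),(246,495),(78,464)],(145,150),5),8.)
print('plate top',a.round(1)); print(a.mean(0), np.linalg.norm(a[0]-a[1]),np.linalg.norm(a[0]-a[3]))
d=(a[0]+a[1]-a[2]-a[3])/2;print('yaw',np.arctan2(d[1],d[0]), 'c0',a.mean(0))
b=ray('side',f([(62,243),(87,472),(662,402)],(250,270),6),8.)
print('side',b.round(1),(b[0]+b[2])/2,'yaw',np.arctan2(*(b[1]-b[2])[[1,0]]),np.linalg.norm(b[1]-b[2]))
g=ray('top',f([(197,398),(233,410),(115,375),(322,435),(285,100),(318,110)],(330,130),5),130.);print('rail top\n',g.round(1),'mouth',(g[0]+g[1])/2,(g[2]+g[3])/2,'stop',(g[4]+g[5])/2)
g=ray('side',f([(463,150),(463,175),(463,75),(463,257),(112,151),(108,175),(118,75),(102,255)],(185,110),6),130.);print('rail side\n',g.round(1),'mouth',(g[0]+g[1])/2,(g[2]+g[3])/2,'stop',(g[4]+g[5])/2,(g[6]+g[7])/2)
# red pad & bystanders
for n,uv,z in [('top',(275,180),70.),('top',(274,240),33.),('top',(283,130),33.),('top',(203,127),60.),('top',(187,288),60.),('side',(255,236),70.),('side',(316,226),33.),('side',(201,248),33.),('top',(90,237),30.)]: print(n,uv,ray(n,[uv],z).round(0))
E
```

```text
plate top [[655.5 268.3   8. ]
 [639.9 179.7   8. ]
 [427.3 213.6   8. ]
 [441.6 301.    8. ]]
[541.03712783 240.63721135   8.        ] 89.96121302323547 216.39433209300043
yaw -0.15513659544625868 c0 [541.03712783 240.63721135   8.        ]
side [[642.  178.9   8. ]
 [657.  269.2   8. ]
 [442.3 304.5   8. ]] [542.1728833  241.72002046   8.        ] yaw -0.16279238565528248 217.50125446452853
rail top
 [[ 528.2 -214.9  130. ]
 [ 522.9 -231.6  130. ]
 [ 538.2 -176.7  130. ]
 [ 512.1 -272.8  130. ]
 [ 669.7 -255.1  130. ]
 [ 665.2 -270.6  130. ]] mouth [ 525.57761669 -223.25184006  130.        ] [ 525.16855165 -224.76110416  130.        ] stop [ 667.46690806 -262.85498284  130.        ]
rail side
 [[ 523.7 -228.9  130. ]
 [ 527.4 -215.4  130. ]
 [ 512.6 -270.2  130. ]
 [ 539.  -172.5  130. ]
 [ 667.5 -270.4  130. ]
 [ 671.8 -257.7  130. ]
 [ 656.4 -312.5  130. ]
 [ 682.8 -215.5  130. ]] mouth [ 525.5369438  -222.13648772  130.        ] [ 525.75607351 -221.34973378  130.        ] stop [ 669.63845146 -264.01412328  130.        ] [ 669.59524321 -263.99547694  130.        ]
top (275, 180) [[601.   7.  70.]]
top (274, 240) [[453.   6.  33.]]
top (283, 130) [[737. -11.  33.]]
top (203, 127) [[734. 191.  60.]]
top (187, 288) [[331. 217.  60.]]
side (255, 236) [[609.  20.  70.]]
side (316, 226) [[453.  14.  33.]]
side (201, 248) [[739.  -4.  33.]]
top (90, 237) [[452. 473.  30.]]
```

```bash
python3 - <<'E'
from h import *
f=lambda P,o,s: (np.array(P)+.5)/s-.5+np.array(o)
p=ray('top',f([(87,440),(206,459)],(145,150),5),77.);print('pad top edge',p,p.mean(0))
p=ray('side',f([(610,160),(645,285)],(250,270),6),77.);print('pad side',p,p.mean(0))
p=ray('top',f([(136,204),(165,199),(182,214),(152,246)],(145,150),5),134.);print('grip top',p)
p=ray('side',f([(310,184),(365,180),(368,212),(314,218)],(250,270),6),134.);print('grip side',p,p.mean(0))
o=monitor.get_obs();print(cv2.Rodrigues(o['tcp_rot'])[0].round(3))
# predict
y=-.159;c,s=np.cos(y),np.sin(y);R=np.array([[c,-s],[s,c]])
for nm,q in [('plate ends -125/97',None)]:
  pass
a=np.array([541.5,241.2]);
for e in (90,):
  print('origin if pad..',)
E
```

```text
pad top edge [[452.93057527 279.12771151  77.        ]
 [444.82805827 220.86044001  77.        ]] [448.87931677 249.99407576  77.        ]
pad side [[445.61049162 231.28828896  77.        ]
 [450.29143717 280.8020751   77.        ]] [447.9509644  256.04518203  77.        ]
grip top [[562.47327416 246.14489821 134.        ]
 [565.10912381 232.72689402 134.        ]
 [558.22826556 224.54814495 134.        ]
 [542.92231473 237.9532023  134.        ]]
grip side [[563.722183   231.20903578 134.        ]
 [545.01277482 235.14364546 134.        ]
 [547.68068717 246.73524871 134.        ]
 [566.17725221 243.60917391 134.        ]] [555.6482243  239.17427596 134.        ]
[[-0.942  0.335 -0.001]
 [ 0.335  0.942 -0.001]
 [ 0.    -0.002 -1.   ]]
origin if pad..
```

```bash
python3 - <<'E'
from h import *
t=cv2.imread('pics/top0.png');s=cv2.imread('pics/side0.png')
crop(t,155,180,205,220,14,'pics/c_t_g.png');crop(s,285,280,345,320,12,'pics/c_s_g.png')
E
```

```text
(no output)
```

View pics/c_t_g.png

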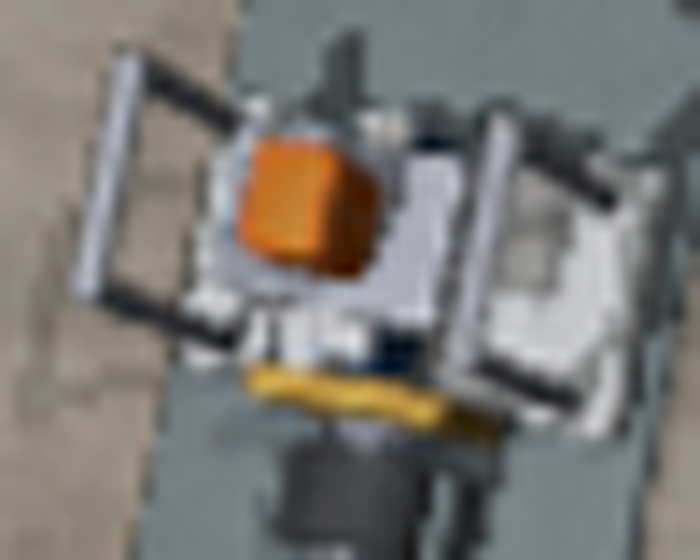

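View pics/c_s_g.png

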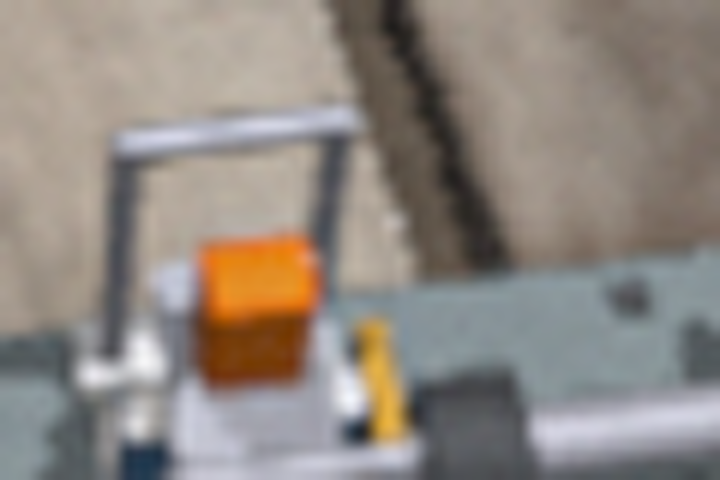

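```bash
python3 - <<'E'
from h import *
f=lambda P,o,s: (np.array(P)+.5)/s-.5+np.array(o)
print(ray('top',f([(290,200)],(155,180),14),134.),ray('side',f([(258,273)],(285,280),12),134.))
# model check with origin guess
y=-.159;R=np.array([[np.cos(y),-np.sin(y)],[np.sin(y),np.cos(y)]])
for pt in [(448.9+1,250),(448,256)]:
  print('origin from pad', pt+R@[112,0], 'plate', np.array([541.5,241.2])+R@[14,0])
# TCP at push start: contact face -112, finger half ~11 + gap
O=np.array([556,238.5])
for x in (-150,-112,-54,0,56): print(x,O+R@[x,0])
Rt=cv2.Rodrigues(monitor.get_obs()['tcp_rot'])[0]
print('tool y ang',np.arctan2(Rt[1,1],Rt[0,1]))
E
```

```text
[[554.60927337 237.81148176 134.        ]] [[555.56892676 238.34285293 134.        ]]
origin from pad [560.48724409 232.26693922] plate [555.32340551 238.9833674 ]
origin from pad [558.58724409 238.26693922] plate [555.32340551 238.9833674 ]
-150 [407.89208381 262.24963498]
-112 [445.41275591 256.23306078]
-54 [502.68115017 247.04986859]
0 [556.  238.5]
56 [611.29362204 229.63346961]
tool y ang 1.22903282250533
```

```bash
python3 - <<'E'
from h import *
for z in (0,200,300,400,500,600): print(z,ray('top',[(5,200),(85,130)],float(z))[:,:2].round(0).tolist(),ray('side',[(388,388),(310,412)],float(z))[:,:2].round(0).tolist())
Rt=cv2.Rodrigues(monitor.get_obs()['tcp_rot'])[0];p=monitor.get_obs()['ee_pos']
print(Rt.T@(np.array([405.5,262.5,150])-p))
E
```

```text
0 [[544.0, 708.0], [734.0, 512.0]] [[422.0, 431.0], [601.0, 430.0]]
200 [[526.0, 588.0], [684.0, 425.0]] [[476.0, 464.0], [623.0, 464.0]]
300 [[517.0, 528.0], [659.0, 382.0]] [[503.0, 481.0], [634.0, 480.0]]
400 [[508.0, 468.0], [634.0, 338.0]] [[530.0, 498.0], [646.0, 497.0]]
500 [[498.0, 409.0], [609.0, 295.0]] [[557.0, 515.0], [657.0, 514.0]]
600 [[489.0, 349.0], [584.0, 251.0]] [[584.0, 532.0], [668.0, 531.0]]
[-294.21970765 -241.09255208   80.85697186]
```

```bash
python3 -m crank '[[1,-29,-24,0,0,0,0],[1,-29,-24,0,0,0,0],[1,-29,-24,0,0,0,0],[1,-29,-24,0,0,0,0],[1,-29,-24,0,0,0,0],[1,-29,-24,0,0,0,0],[1,-29,-24,0,0,0,0],[1,-29,-24,0,0,0,0],[1,-29,-24,0,0,0,0],[1,-29,-24,0,0,0,0],[1,0,0,0,0,0,-0.09],[1,0,0,0,0,0,-0.09]]' 40
cat > g.py <<'E'
from h import *
import sys
def go(x,y,z,yaw):
    o=monitor.get_obs();R=cv2.Rodrigues(o['tcp_rot'])[0]
    print('t',o['t'].round(2),'pos',o['ee_pos'].round(1),'yang',np.arctan2(R[1,1],R[0,1]).round(3),'F',o['wrist_force'].round(1),'w',round(o['grip_width'],1),'tilt',R[:,2].round(4))
    print('need tool',(R.T@(np.array([x,y,z])-o['ee_pos'])).round(1),'wz',-round((yaw-np.arctan2(R[1,1],R[0,1])),3))
if __name__=='__main__': go(*map(float,sys.argv[1:]))
E
python3 g.py 405.5 262.5 62 1.412
python3 - <<'E'
from h import *
cv2.imwrite('pics/w1.png',eyes.capture('wrist'))
E
```

```text
t: 1.35
ee_pos: [402.9, 264.2, 231.2]
tcp_rot: [-0.253, -3.131, 0.0]
wrist_force: [-0.2, -0.3, -0.0]
grip_width: -0.0Traceback (most recent call last):
  File "g.py", line 7, in <module>
    if __name__=='__main__': go(*map(float,sys.argv[1:]))
                             ~~^^^^^^^^^^^^^^^^^^^^^^^^^^
  File "g.py", line 5, in go
    print('t',o['t'].round(2),'pos',o['ee_pos'].round(1),'yang',np.arctan2(R[1,1],R[0,1]).round(3),'F',o['wrist_force'].round(1),'w',round(o['grip_width'],1),'tilt',R[:,2].round(4))
              ^^^^^^^^^^^^
AttributeError: 'float' object has no attribute 'round'
```

View pics/w1.png

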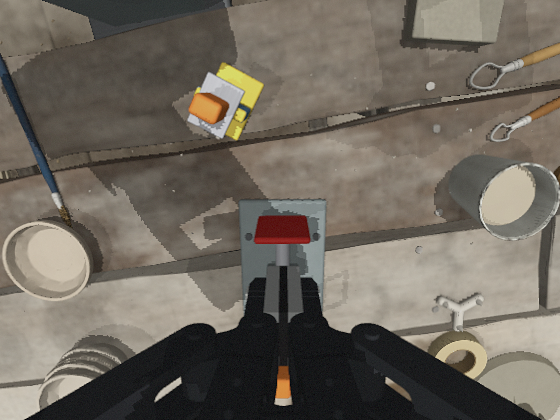

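```bash
sed -i "s/o\['t'\].round(2)/round(o['t'],2)/" g.py; python3 g.py 405.5 262.5 62 1.412
python3 - <<'E'
from h import *
i=cv2.imread('pics/w1.png'); crop(i,230,190,340,270,7,'pics/w1c.png')
p=ray('wrist',[(262,216),(305,216)],77.);print(p,p.mean(0))
p=ray('wrist',[(240,199),(326,200)],8.);print(p,p.mean(0))
E
```

```text
t 1.4 pos [402.5 264.6 231.1] yang 1.413 F [-0.2 -0.2  1. ] w 0.2 tilt [-5.e-04 -1.e-04 -1.e+00]
need tool [ -3.3  -1.6 169.1] wz 0.001
[[422.12149048 243.82528996  77.        ]
 [427.89668267 280.02204683  77.        ]] [425.00908657 261.9236684   77.        ]
[[423.34724273 216.70783343   8.        ]
 [438.4396646  304.4419898    8.        ]] [430.89345366 260.57491161   8.        ]
```

View pics/w1c.png

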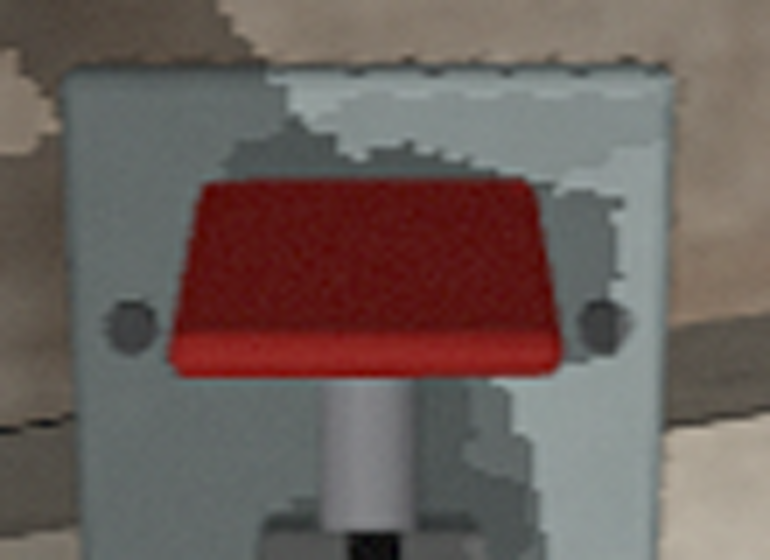

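```bash

python3 - <<'E'
from h import *
p=ray('wrist',[(254.9,237.5),(309.9,237.5)],77.);print(p,p.mean(0))
E
```

```text
[[440.64732757 234.25413504  77.        ]
 [448.18153931 281.48085726  77.        ]] [444.41443344 257.86749615  77.        ]
```

```bash
python3 -m crank '[[1,0,0,42,0,0,0],[1,0,0,42,0,0,0],[1,0,0,42,0,0,0],[1,0,0,30,0,0,0],[1,0,0,12,0,0,0],[1,-12,0,0,0,0,0],[1,-8,0,0,0,0,0],[1,-6,0,0,0,0,0],[1,0,0,0,0,0,0]]'
python3 g.py 491 250.5 62 1.412
```

```text
t: 2.3
ee_pos: [430.7, 261.7, 64.9]
tcp_rot: [0.255, 3.126, 0.003]
wrist_force: [-0.3, -0.5, 0.1]
grip_width: 0.5
t 2.3 pos [430.7 261.7  64.9] yang 1.408 F [-0.3 -0.5  0.1] w 0.5 tilt [ 0.005   0.0016 -1.    ]
need tool [-61.3  -1.3   3.2] wz -0.004
```

```bash
python3 -m crank '[[1,-6,0,0,0,0,0],[1,-6,0,0,0,0,0],[1,-6,0,0,0,0,0],[1,-6,0,0,0,0,0],[1,-6,0,0,0,0,0],[1,-6,0,0,0,0,0],[1,-6,0,0,0,0,0],[1,-6,0,0,0,0,0],[1,-4,0,0,0,0,0],[1,0,0,0,0,0,0],[1,0,0,0,0,0,0]]'
python3 g.py 491 250.5 62 1.412
```

```text
t: 3.4
ee_pos: [476.1, 253.1, 63.4]
tcp_rot: [-0.254, -3.125, 0.001]
wrist_force: [-6.0, 3.0, 4.7]
grip_width: -0.3
t 3.4 pos [476.1 253.1  63.4] yang 1.409 F [-6.   3.   4.7] w -0.3 tilt [-6.2e-03 -3.0e-04 -1.0e+00]
need tool [-15.1  -0.2   1.3] wz -0.003
```

```bash
python3 -m crank '[[1,-4,0,0,0,0,0],[1,-4,0,0,0,0,0],[1,-4,0,0,0,0,0],[1,0,0,0,0,0,0],[1,0,0,0,0,0,0]]'
python3 g.py 491 250.5 62 1.412
python3 - <<'E'
from h import *
crop(eyes.capture('top'),145,150,235,260,5,'pics/t2.png')
E
```

```text
t: 3.9
ee_pos: [486.9, 251.3, 63.4]
tcp_rot: [-0.254, -3.123, 0.002]
wrist_force: [-8.0, 2.9, 6.9]
grip_width: -0.1
t 3.9 pos [486.9 251.3  63.4] yang 1.409 F [-8.   2.9  6.9] w -0.1 tilt [-8.3e-03 -3.0e-04 -1.0e+00]
need tool [-4.2 -0.2  1.4] wz -0.003
```

View pics/t2.png

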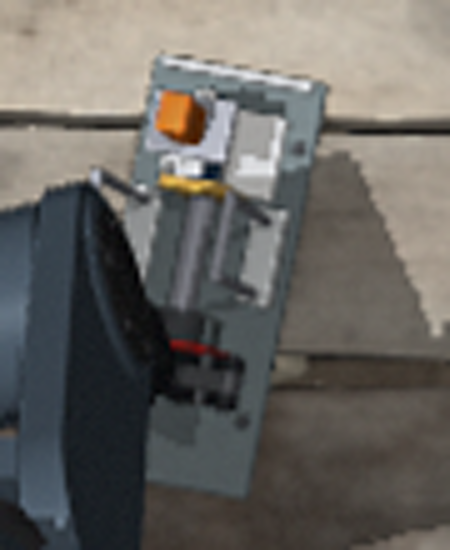

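```bash
python3 -m crank '[[1,-3,0,0,0,0,0],[1,-3,0,0,0,0,0],[1,0,0,0,0,0,0],[1,0,0,0,0,0,0]]'
python3 g.py 491 250.5 62 1.412
python3 -m crank '[[1,-3,0,0,0,0,0],[1,0,0,0,0,0,0],[1,0,0,0,0,0,0]]'
python3 g.py 491 250.5 62 1.412
```

```text
t: 4.35
ee_pos: [491.1, 250.6, 63.3]
tcp_rot: [-0.254, -3.12, 0.002]
wrist_force: [-10.7, 4.7, 9.5]
grip_width: 0.1
t 4.35 pos [491.1 250.6  63.3] yang 1.408 F [-10.7   4.7   9.5] w 0.1 tilt [-1.170e-02 -3.000e-04 -9.999e-01]
need tool [ 0.  -0.1  1.3] wz -0.004
t: 4.65
ee_pos: [491.1, 250.5, 63.3]
tcp_rot: [-0.254, -3.114, 0.003]
wrist_force: [-15.1, 7.0, 12.6]
grip_width: 0.1
t 4.65 pos [491.1 250.5  63.3] yang 1.408 F [-15.1   7.   12.6] w 0.1 tilt [-1.740e-02 -3.000e-04 -9.998e-01]
need tool [0.1 0.  1.3] wz -0.004
```

```bash
python3 -m crank '[[1,5,0,0,0,0,0],[1,8,0,0,0,0,0],[1,9,0,0,0,0,0],[1,9,0,0,0,0,0],[1,9,0,0,0,0,0],[1,9,0,0,0,0,0],[1,9,0,0,0,0,0],[1,9,0,0,0,0,0],[1,12,0,0,0,0,0],[1,12,0,0,0,0,0],[1,8,0,0,0,0,0],[0.5,0,0,-10,0,0,0]]'
python3 -m crank '[[0.5,0,0,-40,0,0,0],[0.5,0,0,-50,0,0,0],[0.5,0,0,-50,0,0,0],[0.5,0,0,-30,0,0,0],[0.5,0,0,0,0,0,0]]'
python3 - <<'E'
from h import *
crop(eyes.capture('top'),145,140,235,260,5,'pics/t3.png')
crop(eyes.capture('side'),250,270,375,355,6,'pics/s3.png')
E
python3 g.py 610.5 229.5 250 1.412
```

```text
t: 5.85
ee_pos: [400.1, 265.3, 72.8]
tcp_rot: [-0.252, -3.128, 0.002]
wrist_force: [-0.6, 0.1, -0.1]
grip_width: 13.4
t: 6.35
ee_pos: [405.9, 266.9, 249.0]
tcp_rot: [0.253, 3.119, 0.009]
wrist_force: [0.8, -0.2, -0.5]
grip_width: 42.8
t 6.45 pos [402.7 265.6 244.5] yang 1.409 F [ 0.1 -0.3 -0.1] w 42.7 tilt [ 0.003  0.001 -1.   ]
need tool [-210.9   -2.1   -4.9] wz -0.003
```

View pics/t3.png

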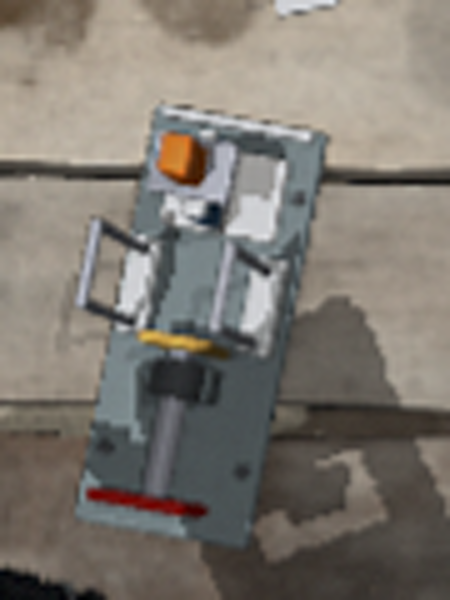

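View pics/s3.png

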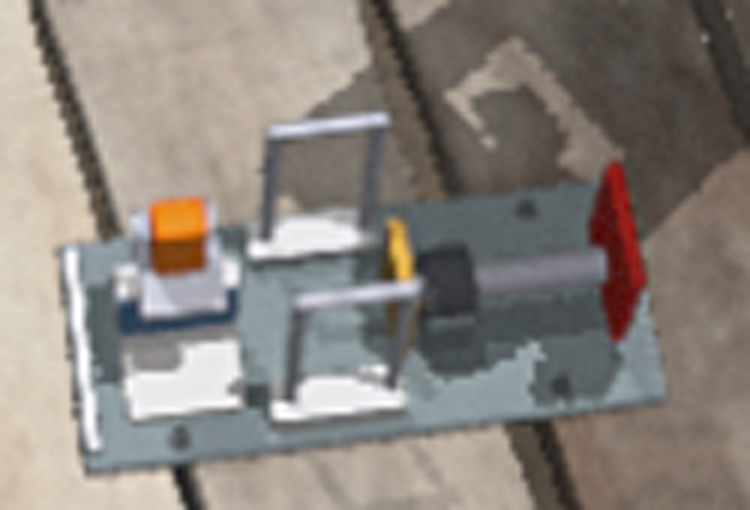

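```bash
python3 - <<'E'
from h import *
f=lambda P,o,s: (np.array(P)+.5)/s-.5+np.array(o)
print(ray('top',f([(175,157)],(145,140),5),134.),ray('side',f([(178,218)],(250,270),6),134.))
i=cv2.imread('pics/t3.png');crop(i,120,90,320,260,4,'pics/t3c.png')
i=cv2.imread('pics/s3.png');crop(i,60,170,280,440,3,'pics/s3c.png')
E
```

```text
[[608.57975825 229.64305218 134.        ]] [[611.01212992 230.53584224 134.        ]]
```

View pics/t3c.png

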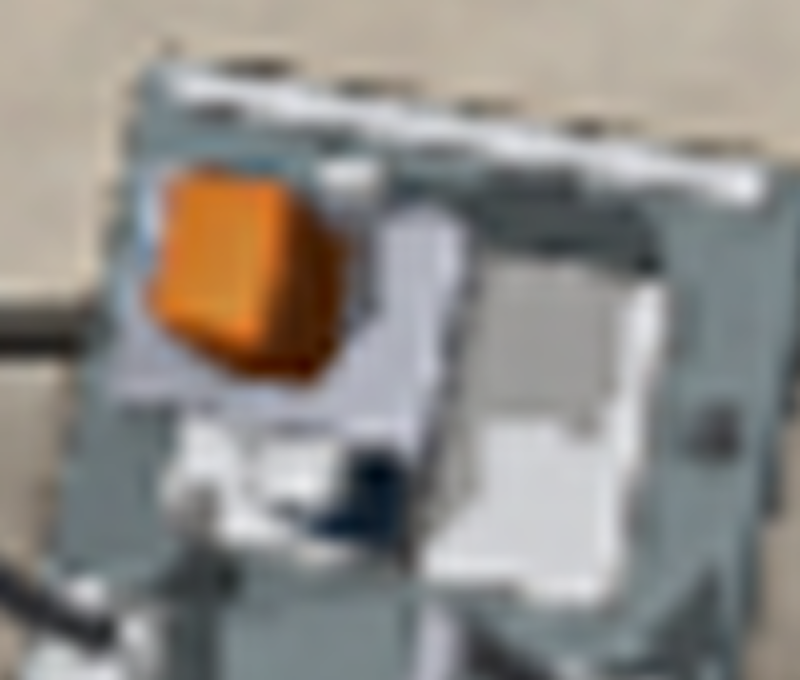

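View pics/s3c.png

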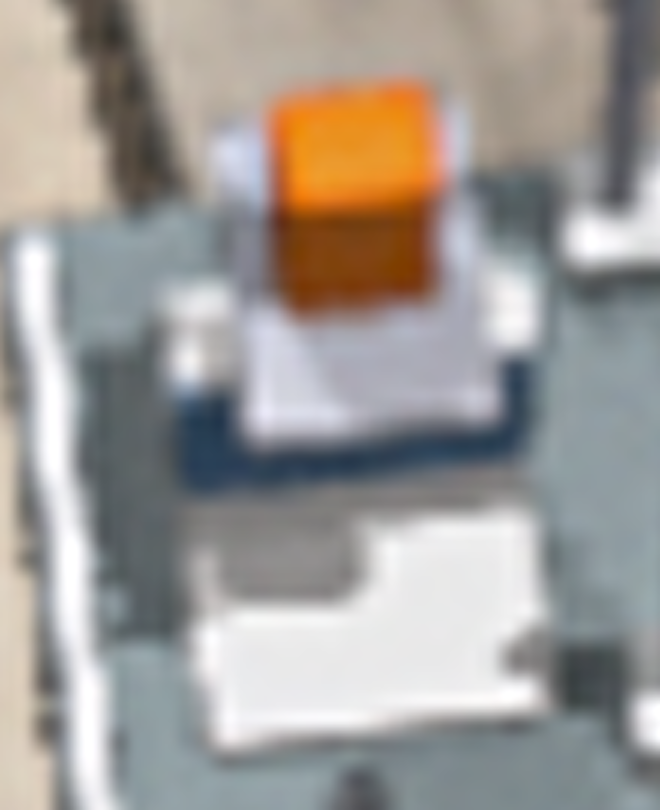

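```bash
python3 -m crank '[[0.5,-30,0,0,0,0,0],[0.5,-40,0,0,0,0,0],[0.5,-40,0,0,0,0,0],[0.5,-40,-1,0,0,0,0],[0.5,-40,-1,0,0,0,0],[0.5,-20,0,0,0,0,0],[0.5,0,0,10,0,0,0],[0.5,0,0,30,0,0,0],[0.5,0,0,0,0,0,0],[0.5,0,0,0,0,0,0]]'
python3 g.py 610 229.5 99 1.412
python3 - <<'E'
from h import *
cv2.imwrite('pics/w4.png',eyes.capture('wrist'))
E
```

```text
t: 7.45
ee_pos: [606.8, 229.8, 201.4]
tcp_rot: [-0.253, -3.126, 0.002]
wrist_force: [0.0, 0.1, 0.2]
grip_width: 42.2
t 7.45 pos [606.8 229.8 201.4] yang 1.41 F [0.  0.1 0.2] w 42.2 tilt [-5.3e-03 -9.0e-04 -1.0e+00]
need tool [ -3.7   0.4 102.4] wz -0.002
```

View pics/w4.png

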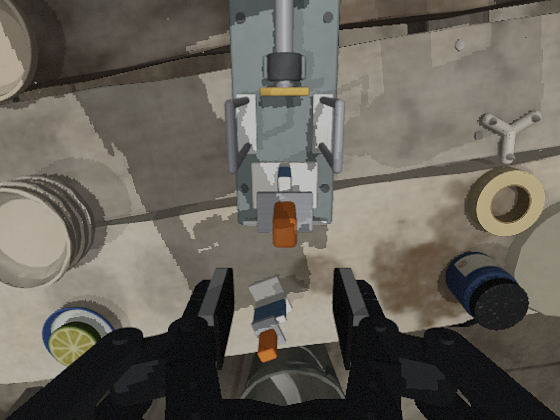

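```bash
python3 - <<'E'
from h import *
i=cv2.imread('pics/w4.png');crop(i,240,150,330,260,6,'pics/w4c.png')
print(proj('wrist',[[610,229.5,134],[610,229.5,94],[610,229.5,8]]),eyes.get_calibration('wrist')['world_from_camera'][:3,3])
E
```

```text
[[282.03151944 230.17967508]
 [282.18613381 209.85866243]
 [282.40419889 181.22246024]] [528.09628436 243.51545675 346.18097888]
```

View pics/w4c.png

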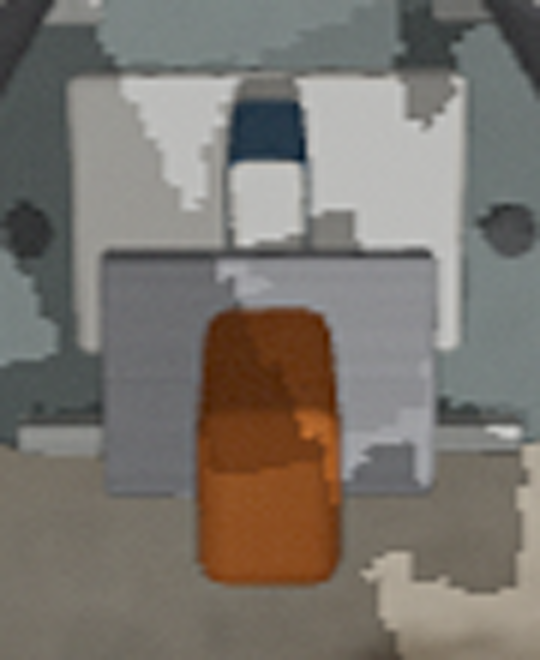

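```bash
python3 - <<'E'
from h import *
print(ray('wrist',[(284.7,232.2)],134.),ray('wrist',[((405-102)/2/6+102/6+ 240+15,232)],134.)[0,:0])
E
```

```text
[[611.58445818 230.90921621 134.        ]] []
```

```bash
python3 -m crank '[[0.5,-4,1,20,0,0,0],[0.5,0,0,30,0,0,0],[0.5,0,0,25,0,0,0],[0.5,0,0,15,0,0,0],[0.5,0,0,8,0,0,0],[0.5,0,0,0,0,0,0],[0.5,0,0,0,0,0,0]]' 40
python3 g.py 610.5 230.2 100 1.412
python3 - <<'E'
from h import *
cv2.imwrite('pics/w5.png',eyes.capture('wrist'))
E
```

```text
t: 8.2
ee_pos: [614.2, 230.3, 106.5]
tcp_rot: [0.254, 3.129, 0.001]
wrist_force: [-0.4, 0.0, -0.1]
grip_width: 42.6
t 8.2 pos [614.2 230.3 106.5] yang 1.409 F [-0.4  0.  -0.1] w 42.6 tilt [ 2.2e-03  4.0e-04 -1.0e+00]
need tool [ 3.6 -0.7  6.5] wz -0.003
```

View pics/w5.png

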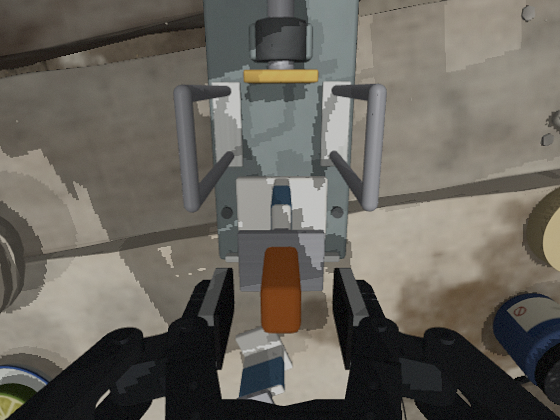

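```bash
python3 -m crank '[[0.5,3,0,5,0,0,0],[0.5,0,0,0,0,0,0],[0.5,0,0,0,0,0,0],[0.5,0,0,0,0,0,0]]'
python3 g.py 610.5 230.2 100 1.412
```

```text
t: 8.65
ee_pos: [610.4, 230.6, 100.5]
tcp_rot: [0.254, 3.131, 0.0]
wrist_force: [0.1, -0.3, 0.7]
grip_width: 42.6
t 8.65 pos [610.4 230.6 100.5] yang 1.409 F [ 0.1 -0.3  0.7] w 42.6 tilt [ 4.e-04  1.e-04 -1.e+00]
need tool [-0.1 -0.4  0.5] wz -0.003
```

```bash
python3 -m crank '[[0.7,0,0,0,0,0,0],[0.85,0,0,0,0,0,0],[1,0,0,0,0,0,0],[1,0,0,0,0,0,0],[1,0,0,0,0,0,0],[1,0,0,0,0,0,0],[1,0,0,0,0,0,0]]' 50
python3 g.py 610.5 230.2 200 1.412
```

```text
t: 9.35
ee_pos: [610.4, 230.4, 100.4]
tcp_rot: [0.254, 3.131, -0.0]
wrist_force: [-0.7, -1.2, 0.9]
grip_width: 14.5
t 9.35 pos [610.4 230.4 100.4] yang 1.409 F [-0.7 -1.2  0.9] w 14.5 tilt [ 2.e-04 -2.e-04 -1.e+00]
need tool [ -0.1  -0.2 -99.6] wz -0.003
```

```bash
python3 -m crank '[[1,0,0,-10,0,0,0],[1,0,0,-25,0,0,0],[1,0,0,-40,0,0,0],[1,0,0,-35,0,0,0],[1,0,0,-12,0,0,0],[1,0,0,0,0,0,0],[1,0,0,0,0,0,0]]' 
python3 g.py 463 -205 222 1.291
python3 - <<'E'
from h import *
cv2.imwrite('pics/w6.png',eyes.capture('wrist'))
E
```

```text
t: 10.05
ee_pos: [609.0, 230.4, 220.7]
tcp_rot: [-0.254, -3.128, 0.001]
wrist_force: [-0.3, 0.5, -2.0]
grip_width: 14.0
t 10.05 pos [609.  230.4 220.7] yang 1.409 F [-0.3  0.5 -2. ] w 14.0 tilt [-3.1e-03 -4.0e-04 -1.0e+00]
need tool [  74.  -453.2   -0.6] wz 0.118
```

View pics/w6.png

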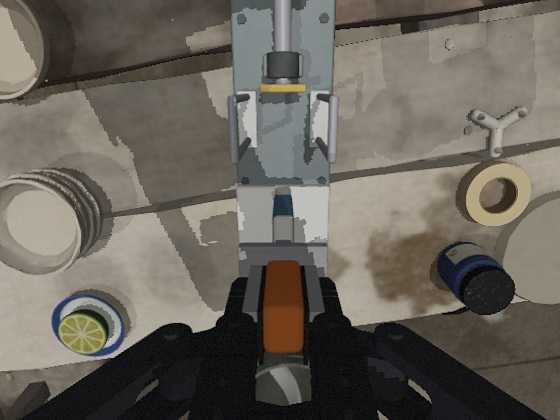

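```bash
python3 -m crank '[[1,5,-20,0,0,0,0],[1,6,-35,0,0,0,0],[1,7,-42,0,0,0,0],[1,7,-42,0,0,0,0],[1,7,-42,0,0,0,0],[1,7,-42,0,0,0,0],[1,7,-42,0,0,0,0],[1,7,-42,0,0,0,0],[1,7,-42,0,0,0,0],[1,6,-42,0,0,0,0],[1,5,-35,0,0,0,0],[1,3,-25,0,0,0,0]]'
python3 -m crank '[[1,0,0,0,0,0,0.06],[1,0,0,0,0,0,0.058],[1,0,0,0,0,0,0],[1,0,0,0,0,0,0]]'
python3 g.py 463 -205 146 1.291
python3 - <<'E'
from h import *
cv2.imwrite('pics/w7.png',eyes.capture('wrist'))
E
```

```text
t: 11.3
ee_pos: [462.7, -204.2, 220.3]
tcp_rot: [-0.257, -3.127, -0.003]
wrist_force: [1.1, 0.2, -2.4]
grip_width: 14.1
t: 11.7
ee_pos: [463.9, -202.1, 221.0]
tcp_rot: [-0.436, -3.109, -0.002]
wrist_force: [-0.2, 0.2, -1.6]
grip_width: 14.6
t 11.7 pos [ 463.9 -202.1  221. ] yang 1.292 F [-0.2  0.2 -1.6] w 14.6 tilt [-0.0024  0.0019 -1.    ]
need tool [-0.1 -3.1 75. ] wz 0.001
```

View pics/w7.png

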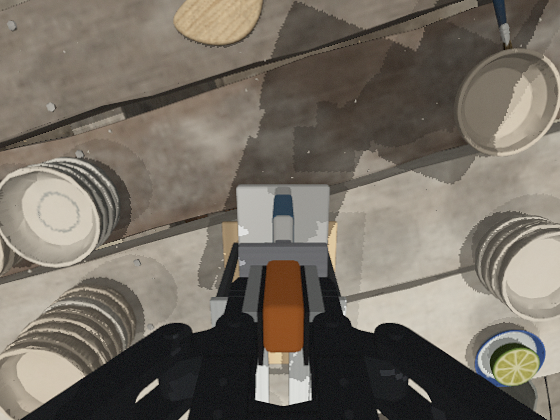

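```bash
python3 -m crank '[[1,0,-3,20,0,0,0],[1,0,0,25,0,0,0],[1,0,0,20,0,0,0],[1,0,0,10,0,0,0],[1,0,0,0,0,0,0],[1,0,0,0,0,0,0],[1,0,0,0,0,0,0]]'
python3 g.py 463 -205 145.5 1.291
python3 - <<'E'
from h import *
a=eyes.capture('top');b=eyes.capture('side');crop(a,330,120,440,270,4,'pics/t8.png')
crop(b,185,100,325,210,5,'pics/s8.png');cv2.imwrite('pics/t8f.png',a)
E
```

```text
t: 12.45
ee_pos: [464.6, -205.9, 148.2]
tcp_rot: [0.437, 3.109, -0.002]
wrist_force: [1.2, 1.0, -1.4]
grip_width: 14.1
t 12.45 pos [ 464.6 -205.9  148.2] yang 1.291 F [ 1.2  1.  -1.4] w 14.1 tilt [ 0.0018 -0.0013 -1.    ]
need tool [1.8 0.5 2.7] wz 0.0
```

View pics/t8.png

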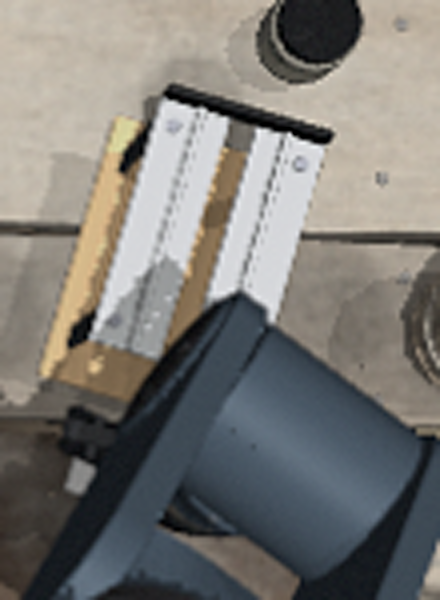

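View pics/s8.png

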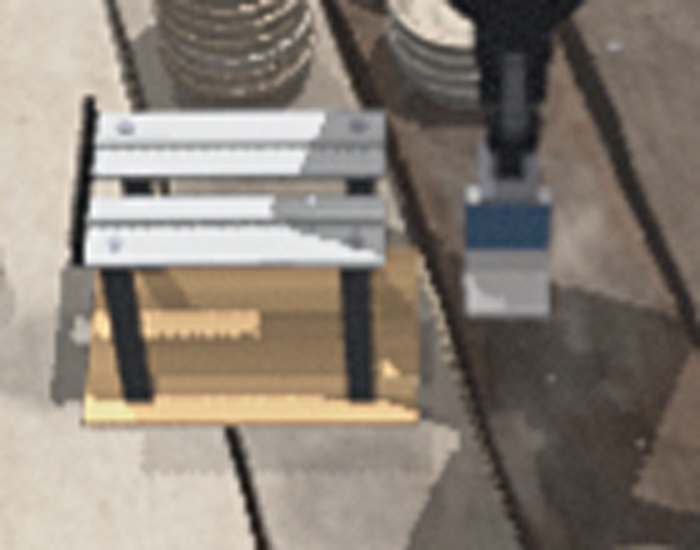

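```bash
python3 g.py 463 -205 145.5 1.291; python3 - <<'E'
from h import *
f=lambda P,o,s: (np.array(P)+.5)/s-.5+np.array(o)
u=np.array([np.cos(-.28),np.sin(-.28)]);v=np.array([-u[1],u[0]]);M=np.array([525.6,-222.8])
for q,z in [((508,204),120.),((467,311),54.),((550,315),54.)]:
  p=ray('side',f([q],(185,100),5),z)[0];print(p,(p[:2]-M)@u,(p[:2]-M)@v)
p=monitor.get_obs()['ee_pos'];print((p[:2]-M)@u,(p[:2]-M)@v)
E
```

```text
t 12.55 pos [ 464.4 -205.9  148.3] yang 1.291 F [-0.1  0.3 -1.5] w 14.4 tilt [ 0.0017 -0.0013 -1.    ]
need tool [1.6 0.5 2.8] wz 0.0
[ 466.7961943  -201.11717621  120.        ] -62.505888090908705 4.5876318593342305
[ 491.75255437 -189.81306729   54.        ] -41.64539687551168 22.348338288784063
[ 450.43854718 -175.16547528   54.        ] -85.39839295972654 25.00812698800585
-63.49680770213512 -0.6780589462170816
```

```bash
python3 -m crank '[[1,-10,0.5,2.5,0,0,0],[1,-14,0,0,0,0,0],[1,-14,0,0,0,0,0],[1,-10,0,0,0,0,0],[1,0,0,0,0,0,0],[1,0,0,0,0,0,0]]'
python3 g.py 655 -260 145.5 1.291
python3 - <<'E'
from h import *
crop(eyes.capture('side'),185,100,325,210,5,'pics/s9.png')
E
```

```text
t: 13.15
ee_pos: [509.8, -218.0, 144.6]
tcp_rot: [-0.438, -3.11, -0.001]
wrist_force: [-0.7, -0.2, -1.5]
grip_width: 14.2
t 13.15 pos [ 509.8 -218.   144.6] yang 1.291 F [-0.7 -0.2 -1.5] w 14.2 tilt [-8.e-04  5.e-04 -1.e+00]
need tool [-151.1   -0.3   -1. ] wz 0.0
```

View pics/s9.png

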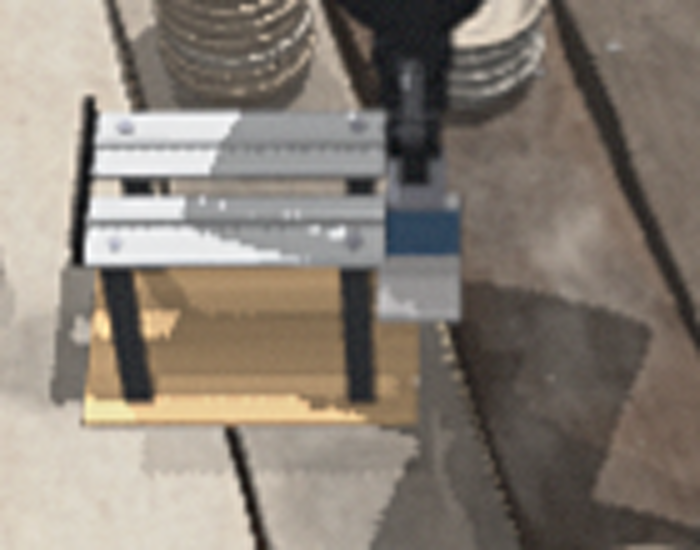

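```bash
python3 -m crank '[[1,-10,0,0,0,0,0],[1,-12,0,0,0,0,0],[1,-12,0,0,0,0,0],[1,-10,0,0,0,0,0],[1,0,0,0,0,0,0]]'
python3 g.py 655.3 -260 144.5 1.291
python3 - <<'E'
from h import *
crop(eyes.capture('side'),185,100,325,210,5,'pics/s10.png')
E
```

```text
t: 13.7
ee_pos: [554.0, -231.2, 145.0]
tcp_rot: [0.437, 3.109, -0.001]
wrist_force: [-0.1, -0.5, -2.7]
grip_width: 14.4
t 13.7 pos [ 554.  -231.2  145. ] yang 1.291 F [-0.1 -0.5 -2.7] w 14.4 tilt [ 0.0019 -0.0012 -1.    ]
need tool [-105.3    0.3    0.7] wz 0.0
```

View pics/s10.png

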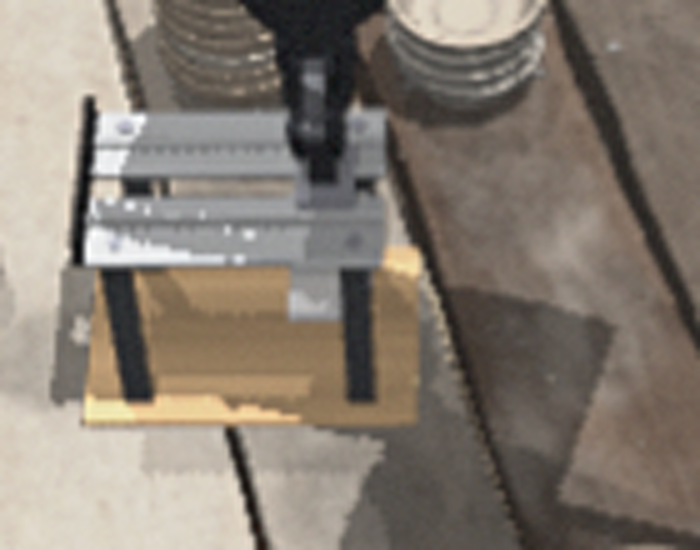

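```bash
python3 -m crank '[[1,-10,0,0,0,0,0],[1,-14,0,0,0,0,0],[1,-14,0,0,0,0,0],[1,-14,0,0,0,0,0],[1,-14,0,0,0,0,0],[1,-14,0,0,0,0,0],[1,-10,0,0,0,0,0],[1,0,0,0,0,0,0],[1,0,0,0,0,0,0]]'
python3 g.py 655.3 -260 143 1.291
```

```text
t: 14.65
ee_pos: [638.3, -255.0, 144.4]
tcp_rot: [-0.438, -3.109, -0.001]
wrist_force: [-0.5, 0.0, -1.8]
grip_width: 14.5
t 14.65 pos [ 638.3 -255.   144.4] yang 1.291 F [-0.5  0.  -1.8] w 14.5 tilt [-1.4e-03  7.0e-04 -1.0e+00]
need tool [-17.7  -0.1   1.4] wz 0.0
```

```bash
python3 -m crank '[[1,-5,0,0,0,0,0],[1,-5,0,0,0,0,0],[1,-3,0,0,0,0,0],[1,0,0,0,0,0,0],[1,0,0,0,0,0,0]]'
python3 g.py 655.3 -260 143 1.291
python3 -m crank '[[1,-3,0,0,0,0,0],[1,0,0,0,0,0,0],[1,0,0,0,0,0,0]]'
python3 g.py 655.3 -260 143 1.291
```

```text
t: 15.15
ee_pos: [651.3, -258.9, 144.8]
tcp_rot: [-0.438, -3.111, -0.0]
wrist_force: [-0.5, -0.4, -1.6]
grip_width: 14.4
t 15.15 pos [ 651.3 -258.9  144.8] yang 1.291 F [-0.5 -0.4 -1.6] w 14.4 tilt [-3.e-04  1.e-04 -1.e+00]
need tool [-4.2  0.   1.7] wz 0.0
t: 15.45
ee_pos: [654.2, -259.7, 144.8]
tcp_rot: [-0.438, -3.111, 0.0]
wrist_force: [0.4, -0.0, -1.6]
grip_width: 14.2
t 15.45 pos [ 654.2 -259.7  144.8] yang 1.291 F [ 0.4 -0.  -1.6] w 14.2 tilt [-1.e-04 -0.e+00 -1.e+00]
need tool [-1.1  0.   1.8] wz 0.0
```

```bash
python3 -m crank '[[1,-2,0,0,0,0,0],[1,0,0,0,0,0,0],[1,0,0,0,0,0,0]]'
python3 -m crank '[[1,-2,0,0,0,0,0],[1,0,0,0,0,0,0],[1,0,0,0,0,0,0]]'
python3 g.py 655.3 -260 143 1.291
```

```text
t: 15.75
ee_pos: [655.1, -259.9, 144.7]
tcp_rot: [-0.437, -3.108, -0.001]
wrist_force: [-3.3, 0.6, 0.6]
grip_width: 14.4
t: 16.05
ee_pos: [655.2, -259.9, 144.7]
tcp_rot: [-0.437, -3.104, -0.002]
wrist_force: [-7.7, 2.3, 3.4]
grip_width: 14.5
t 16.05 pos [ 655.2 -259.9  144.7] yang 1.291 F [-7.7  2.3  3.4] w 14.5 tilt [-0.0069  0.0023 -1.    ]
need tool [-0.1 -0.   1.7] wz 0.0
```

```bash
python3 -m crank '[[1,2,0,0,0,0,0],[1,0,0,1,0,0,0],[1,0,0,1,0,0,0],[1,0,0,0,0,0,0],[1,0,0,0,0,0,0]]'
python3 g.py 655.3 -260 142.5 1.291
```

```text
t: 16.55
ee_pos: [655.2, -259.9, 142.6]
tcp_rot: [-0.437, -3.108, -0.001]
wrist_force: [-4.6, 2.0, 1.8]
grip_width: 14.5
t 16.55 pos [ 655.2 -259.9  142.6] yang 1.291 F [-4.6  2.   1.8] w 14.5 tilt [-0.0025  0.001  -1.    ]
need tool [-0.2 -0.1  0.1] wz 0.0
```

```bash
python3 -m crank '[[1,0.5,0,0.7,0,0,0],[1,0,0,0.7,0,0,0],[1,0,0,0,0,0,0],[1,0,0,0,0,0,0]]'
python3 g.py 655.3 -260 142.5 1.291
python3 - <<'E'
from h import *
crop(eyes.capture('side'),185,90,325,200,5,'pics/s11.png')
E
```

```text
t: 16.95
ee_pos: [655.1, -259.9, 142.4]
tcp_rot: [-0.438, -3.11, -0.0]
wrist_force: [-4.4, 1.3, 5.2]
grip_width: 14.6
t 16.95 pos [ 655.1 -259.9  142.4] yang 1.291 F [-4.4  1.3  5.2] w 14.6 tilt [-1.2e-03  5.0e-04 -1.0e+00]
need tool [-0.2 -0.  -0.1] wz 0.0
```

View pics/s11.png

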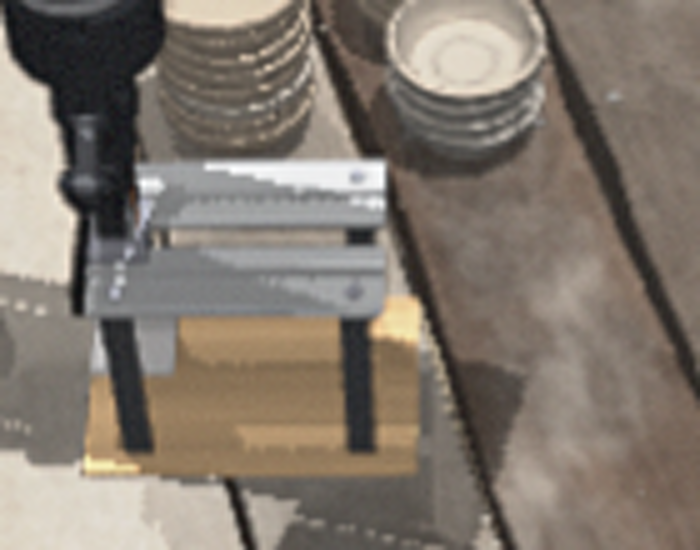

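```bash
python3 -m crank '[[0.8,0,0,0,0,0,0],[0.65,0,0,0,0,0,0],[0.55,0,0,0,0,0,0],[0.55,0,0,0,0,0,0],[0.55,0,0,0,0,0,0]]'
python3 g.py 655.3 -260 250 1.291
python3 - <<'E'
from h import *
cv2.imwrite('pics/w12.png',eyes.capture('wrist'))
E
```

```text
t: 17.5
ee_pos: [656.0, -260.3, 141.4]
tcp_rot: [0.438, 3.11, -0.0]
wrist_force: [0.2, -0.2, 0.5]
grip_width: 38.4
t 17.5 pos [ 656.  -260.3  141.4] yang 1.291 F [ 0.2 -0.2  0.5] w 38.4 tilt [ 6.e-04 -3.e-04 -1.e+00]
need tool [ 7.000e-01  1.000e-01 -1.086e+02] wz 0.0
```

View pics/w12.png

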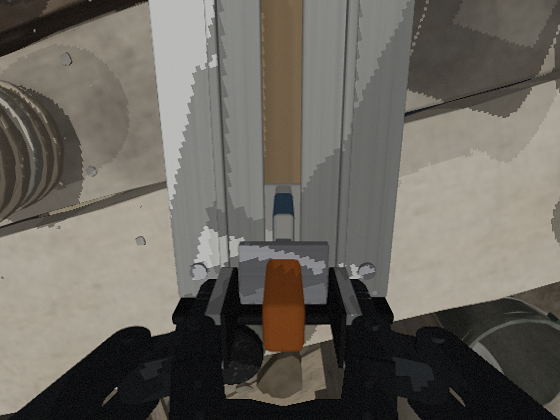

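Released; the flange sits on both strips with the neck in the slot. Now I retract straight up and back away.

```bash
python3 -m crank '[[0.55,0,0,-10,0,0,0],[0.55,0,0,-25,0,0,0],[0.55,0,0,-40,0,0,0],[0.55,0,0,-45,0,0,0],[0.55,10,0,-30,0,0,0],[0.55,40,0,0,0,0,0],[0.55,40,0,0,0,0,0],[0.55,40,10,0,0,0,0],[0.55,40,30,0,0,0,0],[0.55,20,40,0,0,0,0],[0.55,0,40,0,0,0,0],[0.55,0,30,0,0,0,0]]'
python3 -m crank '[[0.55,0,0,0,0,0,0],[0.55,0,0,0,0,0,0],[0.55,0,0,0,0,0,0]]'
python3 - <<'E'
from h import *
a=eyes.capture('top');b=eyes.capture('side');cv2.imwrite('pics/t13.png',a);cv2.imwrite('pics/s13.png',b)
crop(a,330,130,430,235,5,'pics/t13c.png');crop(b,185,100,285,195,6,'pics/s13c.png')
E
```

```text
t: 18.75
ee_pos: [514.2, -61.5, 292.8]
tcp_rot: [0.438, 3.109, 0.0]
wrist_force: [0.7, -0.1, 0.1]
grip_width: 38.4
t: 19.05
ee_pos: [514.6, -64.3, 291.8]
tcp_rot: [0.439, 3.11, -0.001]
wrist_force: [0.3, -0.4, -0.4]
grip_width: 38.3
```

View pics/t13c.png

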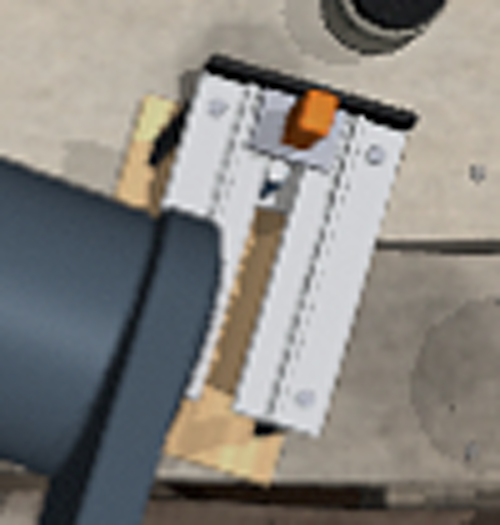

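View pics/s13c.png

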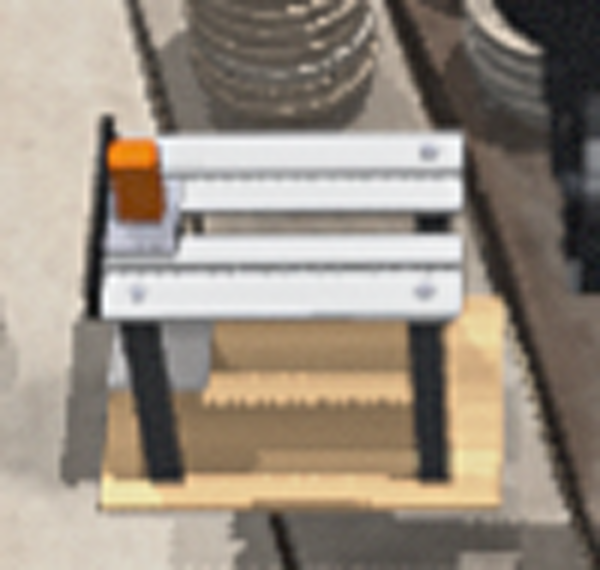

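View pics/s13.png

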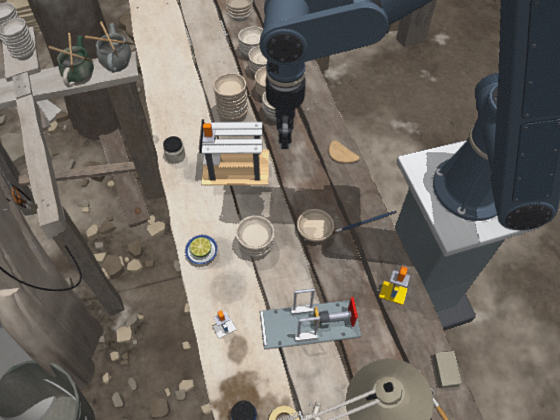

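```bash
python3 - <<'E'
from h import *
a=cv2.imread('pics/t13.png');b=cv2.imread('pics/s13.png')
crop(a,370,135,420,175,14,'pics/t14.png');crop(b,195,115,230,150,16,'pics/s14.png')
E
```

```text
(no output)
```

View pics/t14.png

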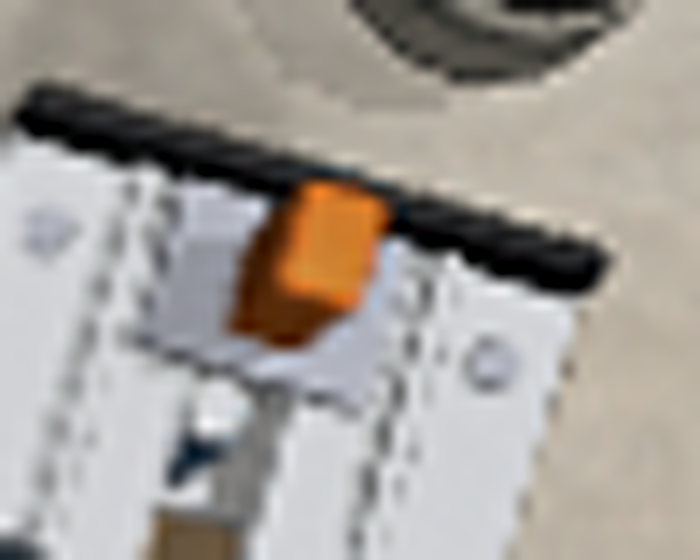

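View pics/s14.png

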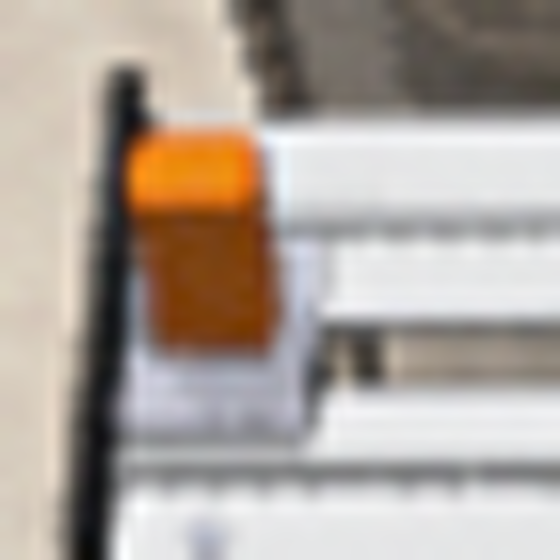

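```bash
python3 -c "
from workcell import r
print(r.hand_in())"
```

```text
the job is handed in; nothing more can be done
None
```

The job is done and handed in at about 19 s of the 70 s allowed.

- **Ejector:** I pressed the red pad until it hit its stop, with the force rising to about 20 N while the position held. The slide then sprang back to rest, with the sample upright on the tray.
- **Sample:** I gripped the dock sample by its orange post and left the small white one and the yellow one alone. I carried it over the bowls and slid it in at the rail's open end. The head met the stop within about a millimetre of the place I had worked out. I then lowered it onto the strips and released it.

**Last checks:**
- The top and side pictures show the flange lying on both strips against the black stop, with the neck in the slot.
- The saucer and bowl stack are where they were, judged by eye in the side picture, not measured.
- The arm is clear of everything, with wrist force near zero.
- No check failed. The picture measurements of each fixture agreed within about 2–4 mm, apart from about 6 mm between the top and side readings of the pad's middle. The wrist camera settled that one.

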